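Load the three-window reel half on the rewinder's turntable

ROBOT

A 6-joint arm with a two-finger parallel gripper is mounted at the origin on a cart in front of the work surface, level with it; the furniture and walls round the work are solid. World frame = base frame: x ahead of the robot, y to its left, z up, the work surface at z = 0. Lengths are in m, angles in rad, forces in N, time in s.
With the tool pointing down it reaches from about 0.35 to 0.775 m from the base axis. Payload 7.3 kg.
Tool frame: the origin (TCP) lies between the finger pads; the fingertips stand 8 mm ahead of it and the grasp point (between the pads) lies 11 mm behind it (robot.nose_length is the distance from the TCP to the fingertips, in m); z points along the fingers, y is the line along which they close (so a half turn about z gives the same grasp; the last joint's range is limited). The gripper opens to 92 mm and grips with 3 to 60 N. Pads are 19 mm wide; open, the fingers measure 130 mm over their backs; the gripper's body (75 mm by 190 mm) begins 47 mm behind the grasp point.
Start: joints at [0.973, 0.342, 1.524, -0, 1.275, -0.146], TCP at [0.229, 0.472, 0.235] pointing down, gripper open.
Joint ranges: [-2.53, 2.53], [-0.77, 2.02], [0.04, 2.7], [-1, 4.14], [0.28, 2.66], [-3.11, 3.11]. Speed limits (rad/s): [2.57, 2.57, 3.14, 3.14, 3.14, 3.14].

INTERFACE

Orientations are given as [roll, pitch, yaw] about the fixed x, y, z axes, in that order (R = Rz(yaw) Ry(pitch) Rx(roll)).
In Python, from cell import robot gives the robot as it stands. The module is installed in compiled form; this text tells all that it offers.
- The arm moves only by the shell command python3 -m jog 'ROWS' [FORCE]. ROWS is JSON, a list that holds one entry, the list of rows, each a list of 5 numbers: the gripper's target within -1 to 1 (fully open at 1, half-way at 0, shut at -1), then the shift along the tool's x, y, z in m, then the turn about the tool's z in rad. A call has 1 to 5 rows; each row is the pose to reach, as a shift and turn from the pose commanded when the call began, along the tool's axes at that moment; what a row does not reach only later rows make up. A row lasts 1/12 s, in which the tool goes at most 41.7 mm and 7.16 degrees, less where a joint would pass 70% of its speed; a pose out of reach is approached as far as the arm can. A call with a gripper value outside its range is refused whole. The fingers move at their own pace and stop on an object; FORCE is the grip in N (left out, the last holds). Time passes only in rows, so rows that repeat a pose let the fingers close. It gives the time, the measured TCP pose, the force, the opening and the grip force at its end, in the units of the state.
- robot.observe(): the state, without advancing time (a new reading comes with each control period).
- robot.read_camera(name): name is "scene" or "top" or "wrist"; returns the picture (400x640x3 uint8, red, green, blue); there is no depth.
- robot.camera_model(name): a dict with "camera_matrix" (3x3 intrinsics, pixels), "position" and "attitude" of the camera in the world; the wrist camera has in their place "mount" (4x4, takes a point from camera to tool coordinates, whose origin is the TCP and whose axes are the flange's). Camera axes: x right, y down, z forward; pixel columns grow to the right and rows downward; lengths in m; the calibration is good to about 2 mm. A picture is of the moment at which its call begins: read the wrist's pose just before it. camera_model takes no time and is no camera call.
- robot.hand_in(): hands the job in; it is judged then, once.
The state is a dict: "time": time; "qpos": joint angles; "qvel": joint speeds; "joint_efforts": joint torques, N m; "tool_pos": TCP position; "tool_rot": TCP orientation; "contact_force": force on the tool from outside, world axes, zero at the start; "torque": the same for the moment, N m; "opening": finger opening in m; "grip_force": force on a finger pad.
Only numpy, scipy, OpenCV 4.12 (cv2) and the standard library are available. Lean on these libraries where they do the work, as an engineer would, in place of code of your own. Each camera call takes 0.05 s, during which the arm holds its last target. There are 200 camera calls.

TASK

Pick out the reel half that has three round windows and put it on the rewinder's turntable, core upwards, turned so that each of the three pins comes up through a window and the disc lies flat and fully home on the platter; then let go of it. Leave the reel half with four windows where it lies.

Things in the scene. Friction and masses are not known exactly. Their poses are not given: they have to be found in the camera images.
- reel_three: reel half to load: grey plastic disc, 120 mm across, THREE round windows through it, and a round solid core of 40 mm diameter on its middle, to grip across from above; lies core up. Origin: centre of the underside; z up along the core. Flange top at z = 7 mm, core top at z = 52 mm. Windows 24 mm across, centres 39 mm from the axis at 0, 120 and 240 degrees from its +x axis. About 0.12 kg.
- reel_four: the wrong reel half, to be left alone: same grey plastic, same disc and core, but FOUR round windows of 24 mm at 0, 90, 180 and 270 degrees from its +x axis. Origin: centre of the underside, z up. (Beyond the work stands a fixed drawer cabinet, 210 mm tall, whose nearest corner is at x = 0.64, y = -0.23 m: draw back from it when passing between turntable and reel halves.)
- turntable: fixed round black base, 120 mm across, with aluminium platter; does not turn. Origin: centre of the underside on the bench, z up. Platter face at z = 30 mm (reel half's underside when home). Three steel pins, 8 mm thick, tips at z = 52 mm, stand 39 mm from the axis at 0, 120, 240 degrees from its +x axis; 8 mm of room round each in its window, 11 degrees of turn. Any of the three ways round.

How it is judged:
By the outcome, as a careful person would: the job done as asked, in the order asked, and still so for the second after the job is handed in, with the robot touching nothing.
It also fails if it takes over 35 s, if anything falls off the work surface, if the arm or the gripper's body presses on something with over 40 N, if the wrist force passes 120 N, or if a joint passes its speed limit or range.

## Working session

There is one attempt and no reset: what is moved stays moved. The work goes in short steps, Python scripts to look and compute and a shell command to move; the robot and the scene stay as the last step left them, time stands still between calls to the robot, and variables do not carry over. Pictures are saved under pics/ and viewed, at most 10 in all, crops included, and the job is handed in when it is done.

```bash
mkdir -p pics
python3 - <<'E'
from cell import robot
import cv2,numpy as np
np.set_printoptions(precision=4,suppress=True)
s=robot.observe()
for k in("time","tool_pos","tool_rot","opening"):print(k,s[k])
for n in("top","scene","wrist"):
    m=robot.camera_model(n);print(n,m)
for n in("top","scene"):
    cv2.imwrite(f"pics/{n}0.png",robot.read_camera(n)[...,::-1])
E
```

```text
time 0.0
tool_pos [0.229 0.472 0.234]
tool_rot [-3.1401 -0.0003  2.6898]
opening 0.0918642584433565
top {'camera_matrix': array([[441.6288,   0.    , 316.7764],
       [  0.    , 441.6288, 193.6318],
       [  0.    ,   0.    ,   1.    ]]), 'position': array([ 0.329 , -0.2079,  0.8912]), 'attitude': array([-2.967 , -0.0123, -1.5816])}
scene {'camera_matrix': array([[499.6976,   0.    , 315.355 ],
       [  0.    , 499.6976, 210.3737],
       [  0.    ,   0.    ,   1.    ]]), 'position': array([ 0.0292, -0.7674,  0.5527]), 'attitude': array([-2.19  , -0.0249, -0.7069])}
wrist {'camera_matrix': array([[296.2277,   0.    , 314.8659],
       [  0.    , 296.2277, 198.7797],
       [  0.    ,   0.    ,   1.    ]]), 'mount': array([[ 0.0004, -0.961 , -0.2764,  0.075 ],
       [ 1.    ,  0.0004,  0.0002,  0.0002],
       [-0.0001, -0.2764,  0.961 , -0.1509],
       [ 0.    ,  0.    ,  0.    ,  1.    ]])}
```

View pics/top0.png

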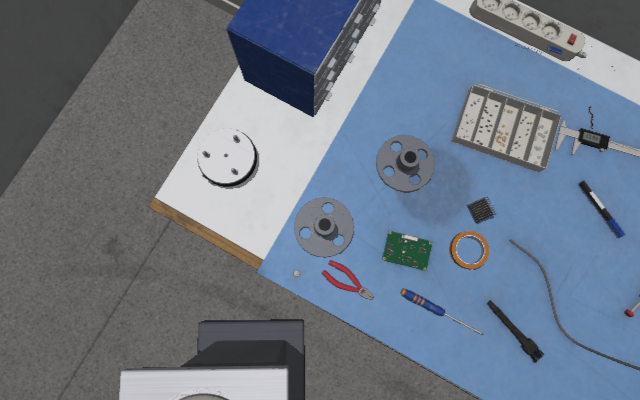

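View pics/scene0.png

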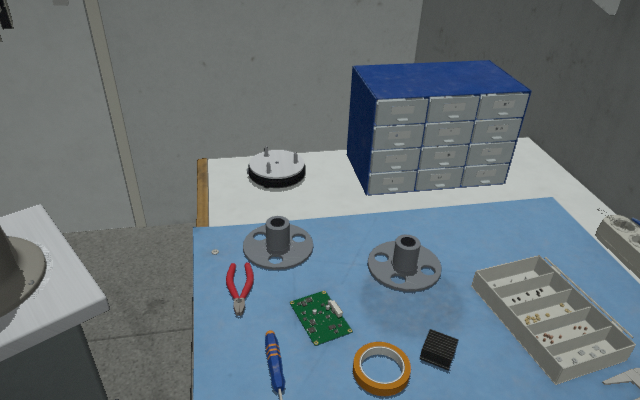

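The top view shows a turntable at (227,157) with pins at about (236,139), (207,154) and (238,169). Reels are at (324,227), which looks like three windows, and (405,163), which looks like four. Next I'll zoom in and measure.

```bash
cat > h.py <<'E'
import numpy as np,cv2
from scipy.spatial.transform import Rotation as R
from cell import robot
np.set_printoptions(precision=4,suppress=True)
def fixed(n):
    m=robot.camera_model(n); return m["camera_matrix"],R.from_euler("xyz",m["attitude"]).as_matrix(),np.array(m["position"])
def wrist(s):
    m=robot.camera_model("wrist");M=np.array(m["mount"]);T=R.from_euler("xyz",s["tool_rot"]).as_matrix()
    return m["camera_matrix"],T@M[:3,:3],T@M[:3,3]+s["tool_pos"]
def ray(c,uv):
    K,Rm,p=c; return p,Rm@np.linalg.inv(K)@np.array([uv[0],uv[1],1.])
def plane(c,uv,z):
    p,d=ray(c,uv); return p+d*(z-p[2])/d[2]
def tri(c1,u1,c2,u2):
    A=[];b=[]
    for c,u in((c1,u1),(c2,u2)):
        p,d=ray(c,u);d=d/np.linalg.norm(d);P=np.eye(3)-np.outer(d,d);A.append(P);b.append(P@p)
    return np.linalg.lstsq(np.vstack(A),np.hstack(b),rcond=None)[0]
E
python3 - <<'E'
from h import *
t=fixed("top");s=fixed("scene")
print("reelL core",tri(t,(325,226),s,(278,222)),"reelR core",tri(t,(409,158),s,(406,241)),"table ctr",tri(t,(226,155),s,(277,163)))
print(plane(t,(227,157),.03)," pins",[plane(t,u,.052) for u in((236,139),(207,154),(238,169))])
a=cv2.imread("pics/top0.png")[110:270,180:450];b=cv2.imread("pics/scene0.png")[140:300,220:490]
cv2.imwrite("pics/z1.png",cv2.resize(np.vstack([a,b]),None,fx=1.85,fy=1.85,interpolation=cv2.INTER_CUBIC))
E
```

```text
reelL core [ 0.4155 -0.2359  0.0605] reelR core [ 0.5454 -0.4008  0.059 ] table ctr [ 0.5621 -0.0395  0.0299]
[ 0.5569 -0.041   0.03  ]  pins [array([ 0.5874, -0.0621,  0.052 ]), array([ 0.5574, -0.0061,  0.052 ]), array([ 0.5269, -0.0672,  0.052 ])]
```

View pics/z1.png

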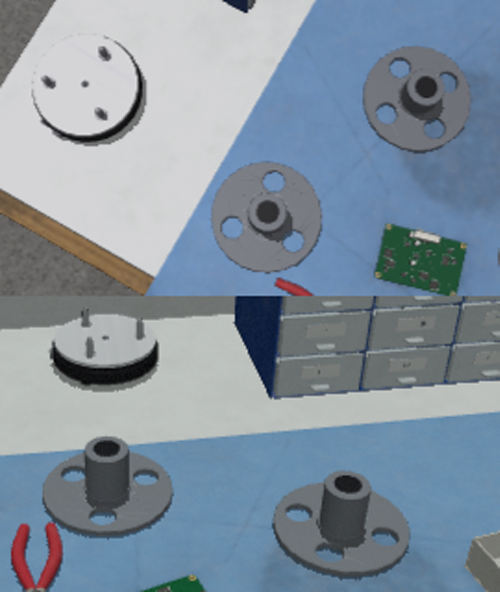

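Left reel in both views, at about (0.416, -0.236), is the three-window one. I'll work out the angles and the approach move.

```bash
cat >> h.py <<'E'
def delta(target,s=None):
    s=s or robot.observe(); return R.from_euler("xyz",s["tool_rot"]).as_matrix().T@(np.array(target)-s["tool_pos"])
def ang(P,c):
    return np.degrees([np.arctan2(p[1]-c[1],p[0]-c[0]) for p in P])
E
python3 - <<'E'
from h import *
t=fixed("top");f=lambda u:(180+u[0]/1.85,110+u[1]/1.85)
W=[plane(t,f(u),.007) for u in((274,181),(232,227),(293,241))];c=np.mean(W,0)
print("reel",c,ang(W,c),[np.linalg.norm(w-c) for w in W])
P=[plane(t,f(u),.03) for u in((106,58),(50,84),(103,117))];c=np.mean(P,0)
print("table",c,ang(P,c),[np.linalg.norm(w-c) for w in P])
print(delta((.4155,-.236,.2)),np.degrees(robot.observe()["tool_rot"]))
E
```

```text
reel [ 0.417  -0.2342  0.007 ] [ -13.027   106.9269 -133.6523] [np.float64(0.03948591481765115), np.float64(0.039009052228055126), np.float64(0.03927704773356425)]
table [ 0.5577 -0.0403  0.03  ] [ -33.1526   85.9833 -151.3758] [np.float64(0.037688797721065176), np.float64(0.03943635106509771), np.float64(0.03909414051319666)]
[-0.4769 -0.5555  0.0348] [-179.924    -0.0093  154.1129]
```

```bash
python3 -m jog '[[[1,-0.032,-0.025,0.002,0],[1,-0.064,-0.050,0.004,0],[1,-0.096,-0.075,0.006,0],[1,-0.128,-0.100,0.008,0],[1,-0.160,-0.125,0.010,0]]]'
python3 -m jog '[[[1,-0.026,-0.030,0.002,0],[1,-0.052,-0.060,0.004,0],[1,-0.078,-0.090,0.006,0],[1,-0.104,-0.120,0.008,0],[1,-0.130,-0.150,0.010,0]]]'
python3 -m jog '[[[1,-0.022,-0.033,0.002,0],[1,-0.044,-0.066,0.004,0],[1,-0.066,-0.099,0.006,0],[1,-0.088,-0.132,0.008,0],[1,-0.110,-0.165,0.010,0]]]'
python3 - <<'E'
from h import *
s=robot.observe();print(s["time"],s["tool_pos"],s["tool_rot"],delta((.4155,-.236,.2)))
E
```

```text
time: 0.52
tool_pos: [0.3187, 0.2883, 0.2244]
tool_rot: [-3.141, -0.0, 2.691]
contact_force: [1.2, -0.2, -0.4]
opening: 0.0919
grip_force: 0.0
time: 0.93
tool_pos: [0.3698, 0.0965, 0.2146]
tool_rot: [3.141, -0.0, 2.69]
contact_force: [2.0, 0.5, -0.1]
opening: 0.0921
grip_force: 0.0
time: 1.35
tool_pos: [0.3966, -0.1001, 0.2045]
tool_rot: [3.141, -0.0, 2.689]
contact_force: [1.5, 0.2, -0.8]
opening: 0.0919
grip_force: 0.0
1.35 [ 0.3966 -0.1001  0.2045] [ 3.1414 -0.0001  2.6895] [-0.0764 -0.114   0.0045]
```

```bash
cat > snap.py <<'E'
import sys,json
from h import *
s=robot.observe();a=robot.read_camera("wrist");cv2.imwrite(f"pics/{sys.argv[1]}.png",a[...,::-1])
json.dump({k:list(map(float,s[k])) for k in("tool_pos","tool_rot")},open(f"pics/{sys.argv[1]}.json","w"))
print(s["time"],s["tool_pos"],s["tool_rot"],s["qpos"])
E
python3 -m jog '[[[1,-0.016,-0.024,0.001,-0.045],[1,-0.032,-0.048,0.001,-0.09],[1,-0.044,-0.066,0.001,-0.14],[1,-0.044,-0.066,0.001,-0.18],[1,-0.044,-0.066,0.001,-0.23]]]'
python3 -m jog '[[[1,0,0,0,0],[1,0,0,0,0]]]'; python3 snap.py w1
```

```text
time: 1.77
tool_pos: [0.4075, -0.178, 0.2032]
tool_rot: [3.141, -0.001, 2.919]
contact_force: [-0.1, 0.5, -0.7]
opening: 0.0915
grip_force: 0.0
time: 1.93
tool_pos: [0.4075, -0.1766, 0.2034]
tool_rot: [3.141, -0.001, 2.918]
contact_force: [0.4, -0.9, -0.2]
opening: 0.092
grip_force: 0.0
1.9333 [ 0.4075 -0.1766  0.2034] [ 3.1412 -0.0006  2.9182] [-0.582   0.2261  1.7815  0.0001  1.1348 -1.9294]
```

View pics/w1.png

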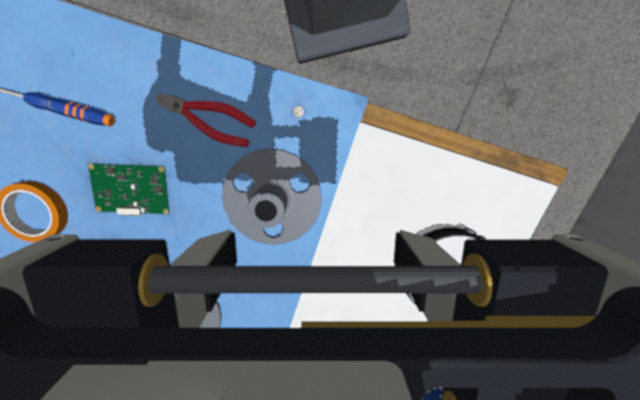

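Wrist view: core top at about (266,211), windows at (243,183), (301,183) and (274,228). Three windows confirmed. I'll move over it and take the second view.

Run:
```python
from h import *
print(delta((.4165,-.235,.17)))
```

```text
[-0.0216 -0.0551  0.0335]
```

```bash
python3 -m jog '[[[1,-0.011,-0.028,0.017,0],[1,-0.022,-0.055,0.033,0],[1,-0.022,-0.055,0.033,0],[1,-0.022,-0.055,0.033,0]]]'
python3 snap.py w2
```

```text
time: 2.32
tool_pos: [0.4167, -0.2354, 0.1698]
tool_rot: [3.14, -0.002, 2.918]
contact_force: [-0.1, 0.7, -0.5]
opening: 0.0914
grip_force: 0.0
2.3167 [ 0.4167 -0.2354  0.1698] [ 3.1404 -0.0021  2.9175] [-0.6747  0.3262  1.7439  0.0002  1.0739 -2.0215]
```

View pics/w2.png

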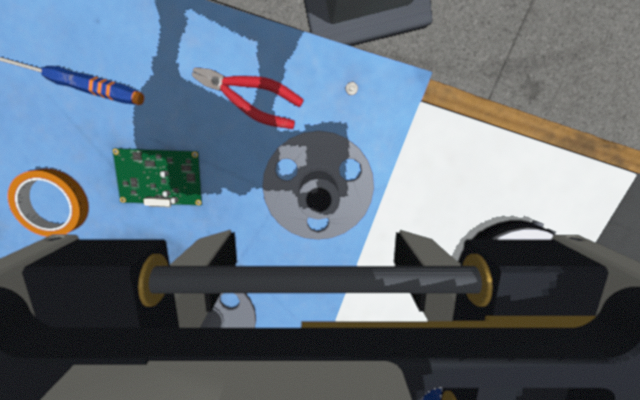

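Run:
```python
from h import *
import json
C={};U={}
for n,cr,ws in(("w1",(266,211),((243,183),(301,183),(274,228))),("w2",(318,198),((287,169),(351,168),(318,223)))):
    a=cv2.imread(f"pics/{n}.png");s=json.load(open(f"pics/{n}.json"));C[n]=wrist(s)
    hsv=cv2.cvtColor(a,cv2.COLOR_BGR2HSV)
    def blob(m,p):
        k,l,st,ce=cv2.connectedComponentsWithStats(m.astype(np.uint8),connectivity=4)
        d=[np.hypot(*(ce[i]-p))+(1e3 if not 40<st[i,4]<1500 else 0) for i in range(1,k)];i=1+int(np.argmin(d));return ce[i],st[i]
    U[n]=[blob(a.max(2)<45,cr)]+[blob(hsv[...,1]>60,w) for w in ws]
    for u in U[n]:print(n,u[0],u[1])
for i in range(4):print(tri(C["w1"],U["w1"][i][0],C["w2"],U["w2"][i][0]))
for n in C:
    P=[plane(C[n],U[n][i][0],.0035) for i in(1,2,3)];core=plane(C[n],U[n][0][0],.052)
    print(n,core,np.mean(P,0),ang(P,core),[np.linalg.norm((p-core)[:2]) for p in P])
```

```text
w1 [265.2218 210.5447] [256 202  19  18 257]
w1 [242.6449 182.0062] [233 172  20  20 321]
w1 [299.2375 182.0969] [289 173  21  20 320]
w1 [273.5417 230.0677] [263 223  20  14 192]
w2 [318.7757 199.5   ] [307 188  24  24 428]
w2 [286.0147 168.9926] [275 158  23  23 408]
w2 [349.4552 169.1493] [339 158  22  23 402]
w2 [317.27   223.3755] [307 217  22  14 237]
[ 0.4176 -0.2314  0.0614]
[ 0.3915 -0.2603  0.0112]
[ 0.4066 -0.195   0.0107]
[ 0.4613 -0.2421  0.004 ]
w1 [ 0.4203 -0.2337  0.052 ] [ 0.4208 -0.2335  0.0035] [-133.5672  107.7451  -11.638 ] [np.float64(0.03983835282841798), np.float64(0.039928474544375904), np.float64(0.04214328084674725)]
w2 [ 0.4203 -0.2319  0.052 ] [ 0.4207 -0.2327  0.0035] [-133.1672  108.0641  -14.0146] [np.float64(0.04041135264234518), np.float64(0.03942753262319264), np.float64(0.04232866605755813)]
```

The reel measures about 5–8 mm higher than the text says, so I'll grasp at a height that suits either case and place by feel. Yaw already matches (tool 167.2°, window at −12.8°).

Run:
```python
from h import *
print(delta((.419,-.2325,.031)))
```

```text
[-0.0018  0.0026  0.1394]
```

```bash
python3 -m jog '[[[1,-0.002,0.003,0.03,0],[1,-0.002,0.003,0.06,0],[1,-0.002,0.003,0.09,0],[1,-0.002,0.003,0.115,0],[1,-0.002,0.003,0.125,0]]]' 25
python3 -m jog '[[[1,0,0,0.008,0],[1,0,0,0.014,0],[-1,0,0,0.014,0],[-1,0,0,0.014,0],[-1,0,0,0.014,0]]]' 25
python3 -m jog '[[[-1,0,0,0,0],[-1,0,0,0,0],[-1,0,0,0,0],[-1,0,0,0,0]]]' 25
```

```text
time: 2.78
tool_pos: [0.4186, -0.2305, 0.0436]
tool_rot: [3.14, -0.003, 2.92]
contact_force: [0.4, 1.0, -0.7]
opening: 0.0916
grip_force: 0.0
time: 3.2
tool_pos: [0.4203, -0.233, 0.0327]
tool_rot: [-3.141, 0.002, 2.92]
contact_force: [0.2, -0.3, 0.2]
opening: 0.0766
grip_force: 0.0
time: 3.53
tool_pos: [0.4198, -0.2328, 0.032]
tool_rot: [-3.141, 0.0, 2.92]
contact_force: [0.1, 0.1, -0.5]
opening: 0.0498
grip_force: 0.0
```

```bash
python3 -m jog '[[[-1,0,0,0,0],[-1,0,0,0,0],[-1,0,0,0,0],[-1,0,0,0,0]]]' 25
python3 -m jog '[[[-1,0,0,-0.02,0],[-1,0,0,-0.04,0],[-1,0,0,-0.07,0],[-1,0,0,-0.10,0],[-1,0,0,-0.10,0]]]' 25
python3 snap.py w3
```

```text
time: 3.87
tool_pos: [0.4197, -0.2328, 0.0318]
tool_rot: [3.142, 0.0, 2.92]
contact_force: [0.2, -0.3, 1.7]
opening: 0.0395
grip_force: 25.0
time: 4.28
tool_pos: [0.422, -0.2344, 0.1365]
tool_rot: [-3.138, 0.008, 2.92]
contact_force: [1.3, -0.6, -1.4]
opening: 0.0396
grip_force: 25.0
4.2833 [ 0.422  -0.2344  0.1365] [-3.1378  0.0081  2.92  ] [-0.666   0.3699  1.7856  0.0001  0.9771 -2.0153]
```

View pics/w3.png

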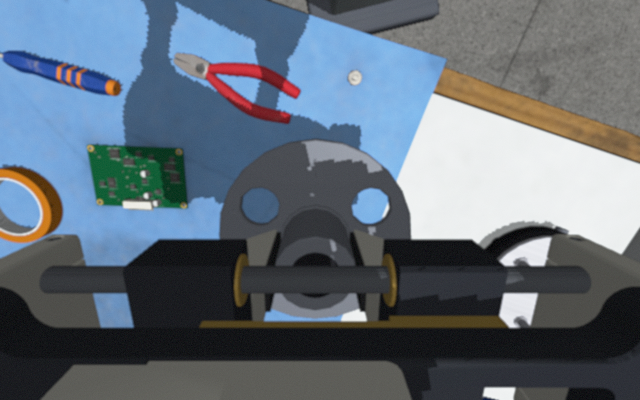

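The reel is held. Windows at (259,205) and (370,206) are symmetric about the tool axis. Next: reel pose in the hand, and the turntable from both fixed views.

Run:
```python
from h import *
import json
s=json.load(open("pics/w3.json"));c=wrist(s);a=cv2.imread("pics/w3.png")
K,Rm,p=c;T=R.from_euler("xyz",s["tool_rot"]).as_matrix()
u1,u2=np.array([259,205.]),np.array([370,206.])
# height where the chord is 67.55 mm
from scipy.optimize import brentq
z=brentq(lambda z:np.linalg.norm(plane(c,u1,z)-plane(c,u2,z))-.06755,0,.13)
A,B=plane(c,u1,z),plane(c,u2,z)
print("flange z",z,"tool frame",T.T@(A-s["tool_pos"]),T.T@(B-s["tool_pos"]),"(expect x=.0195,y=+-.0338)")
t=fixed("top");sc=fixed("scene")
def ell(n,box):
    a=cv2.imread(f"pics/{n}0.png");x,y,w,h=box;g=a[y:y+h,x:x+w];m=((g.min(2)>190)).astype(np.uint8)
    return g,m
f=lambda u:(180+u[0]/1.85,110+u[1]/1.85);g=lambda u:(220+u[0]/1.85,140+(u[1]-296)/1.85)
tt=[(102,52),(44,79),(98,112)];ss=[(140,322),(85,310),(90,340)]
Q=[tri(t,f(u),sc,g(v)) for u,v in zip(tt,ss)];print(np.array(Q),np.mean(Q,0),ang(Q,np.mean(Q,0)))
print("chub",tri(t,f((85,85)),sc,g((105,338))))
big=np.hstack([cv2.resize(cv2.imread("pics/top0.png")[115:200,185:270],None,fx=4.5,fy=4.5,interpolation=cv2.INTER_CUBIC),cv2.resize(cv2.imread("pics/scene0.png")[135:220,235:320],None,fx=4.5,fy=4.5,interpolation=cv2.INTER_CUBIC)])
cv2.imwrite("pics/z2.png",big);print(big.shape)
```

```text
flange z 0.11511922262134974 tool frame [ 0.0215 -0.0336  0.0213] [0.0209 0.0339 0.0211] (expect x=.0195,y=+-.0338)
[[ 0.5922 -0.0613  0.05  ]
 [ 0.5625  0.0001  0.0489]
 [ 0.5265 -0.0582  0.0492]] [ 0.5604 -0.0398  0.0493] [ -34.0896   86.9453 -151.5921]
chub [ 0.5603 -0.04    0.0314]
(382, 764, 3)
```

View pics/z2.png

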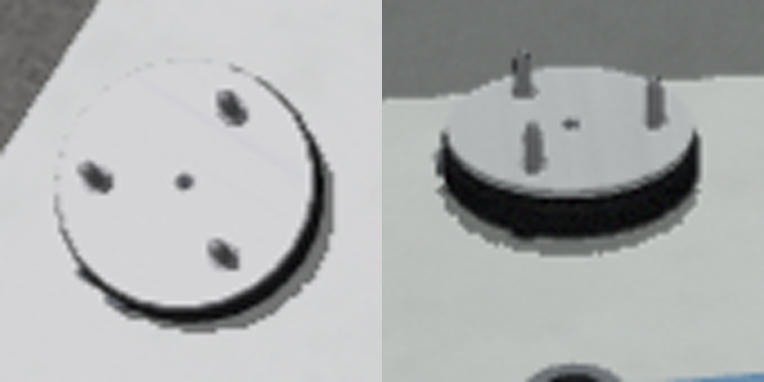

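```bash
python3 -m jog '[[[-1,0.008,0.037,0,0],[-1,0.016,0.074,0,0],[-1,0.025,0.111,0,0],[-1,0.034,0.148,0,0],[-1,0.042,0.185,0,0]]]' 25
python3 -m jog '[[[-1,-0.034,0.008,0,0.088],[-1,-0.068,0.016,0,0.176],[-1,-0.102,0.023,0,0.264],[-1,-0.137,0.030,0,0.352],[-1,-0.137,0.030,0,0.352]]]' 25
python3 -m jog '[[[-1,0,0,0,0],[-1,0,0,0,0]]]' 25
python3 - <<'E'
from h import *
s=robot.observe();print(delta((.561,-.041,.10)),np.degrees(s["tool_rot"])[2]-147.1)
E
```

```text
time: 4.75
tool_pos: [0.418, -0.0412, 0.1304]
tool_rot: [3.141, -0.003, 2.919]
contact_force: [1.2, 0.9, -1.7]
opening: 0.0394
grip_force: 25.0
time: 5.17
tool_pos: [0.5647, -0.044, 0.1298]
tool_rot: [3.14, 0.003, 2.564]
contact_force: [-0.3, 0.6, -0.6]
opening: 0.0393
grip_force: 25.0
time: 5.33
tool_pos: [0.5581, -0.0436, 0.1299]
tool_rot: [-3.14, -0.004, 2.569]
contact_force: [-0.1, 0.6, -1.1]
opening: 0.0391
grip_force: 25.0
[-0.0011  0.0038  0.0298] 0.07635716891772404
```

Now I'll correct the position, descend to just above the pins (underside about 58 mm), and check with a top and scene view.

```bash
python3 -m jog '[[[-1,-0.001,0.004,0.02,0],[-1,-0.001,0.004,0.04,0],[-1,-0.001,0.004,0.045,0],[-1,-0.001,0.004,0.045,0],[-1,-0.001,0.004,0.045,0]]]' 25
python3 - <<'E'
from h import *
s=robot.observe();print(s["tool_pos"],s["tool_rot"])
a=robot.read_camera("top")[100:210,170:290,::-1];b=robot.read_camera("scene")[110:220,220:340,::-1];w=robot.read_camera("wrist")[:,:,::-1]
r=lambda x:cv2.resize(x,(330,300),interpolation=cv2.INTER_CUBIC)
cv2.imwrite("pics/m1.png",np.hstack([r(a),r(b)]));cv2.imwrite("pics/w4.png",w)
E
```

```text
time: 5.75
tool_pos: [0.5621, -0.0412, 0.0871]
tool_rot: [-3.141, -0.001, 2.568]
contact_force: [1.0, 0.0, -0.7]
opening: 0.0394
grip_force: 25.0
[ 0.5621 -0.0412  0.0871] [-3.1415 -0.0005  2.5678]
```

View pics/m1.png

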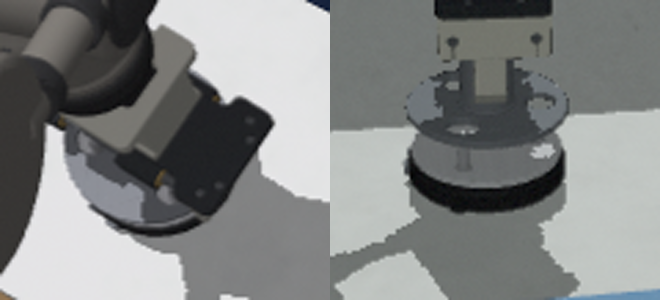

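View pics/w4.png

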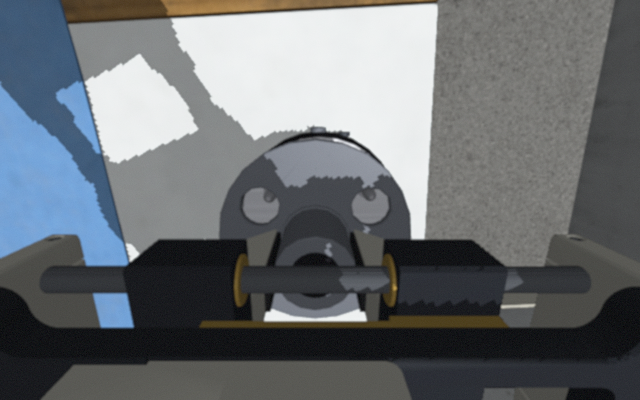

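The wrist view shows both pin tips through the windows: left pin about (268,197) in the window at (260,205), right pin about (371,196) in the window at (370,206). I'll work out the offset.

Run:
```python
from h import *
s=robot.observe();c=wrist(s);T=R.from_euler("xyz",s["tool_rot"]).as_matrix();p=s["tool_pos"]
L=lambda u,z:T.T@(plane(c,u,z)-p)
zf=p[2]-.0212
for n,us,z in(("win",((260,205),(370,206)),zf),("pin",((268,197),(371,196)),.052)):print(n,[L(u,z) for u in us])
```

```text
win [array([ 0.0216, -0.0331,  0.0211]), array([0.021 , 0.0338, 0.0212])]
pin [array([ 0.0225, -0.0305,  0.0359]), array([0.0232, 0.037 , 0.036 ])]
```

```bash
python3 -m jog '[[[-1,0.001,0.003,0.002,0],[-1,0.001,0.003,0.008,0],[-1,0.001,0.003,0.014,0],[-1,0.001,0.003,0.020,0],[-1,0.001,0.003,0.023,0]]]' 25
python3 -m jog '[[[-1,0,0,0.001,0],[-1,0,0,0.002,0],[-1,0,0,0.003,0],[-1,0,0,0.003,0]]]' 25
```

```text
time: 6.32
tool_pos: [0.5629, -0.0378, 0.0624]
tool_rot: [-3.141, -0.002, 2.568]
contact_force: [-0.6, 0.7, -1.4]
opening: 0.0397
grip_force: 25.0
time: 6.65
tool_pos: [0.5635, -0.038, 0.0607]
tool_rot: [3.142, 0.0, 2.568]
contact_force: [-0.1, -0.1, -1.3]
opening: 0.0396
grip_force: 25.0
```

```bash
python3 -m jog '[[[-1,0,0,0.001,0],[-1,0,0,0.002,0],[-1,0,0,0.002,0],[-1,0,0,0.002,0]]]' 25
python3 -m jog '[[[-1,0,0,0.001,0],[-1,0,0,0.002,0],[-1,0,0,0.002,0],[-1,0,0,0.002,0]]]' 25
```

```text
time: 6.98
tool_pos: [0.5635, -0.038, 0.0587]
tool_rot: [3.141, 0.0, 2.568]
contact_force: [-0.6, 0.3, -2.0]
opening: 0.0396
grip_force: 25.0
time: 7.32
tool_pos: [0.5636, -0.038, 0.0572]
tool_rot: [3.141, 0.001, 2.568]
contact_force: [-1.2, 0.0, 3.9]
opening: 0.0398
grip_force: 25.0
```

Contact came at TCP z = 57 mm, where home was expected. I'll release and lift.

```bash
python3 -m jog '[[[-1,0,0,0.0005,0],[0.1,0,0,0,0],[0.1,0,0,0,0],[0.1,0,0,0,0],[0.1,0,0,0,0]]]' 25
python3 -m jog '[[[0.5,0,0,0,0],[0.5,0,0,0,0],[0.5,0,0,-0.02,0],[0.5,0,0,-0.05,0],[0.5,0,0,-0.085,0]]]'
python3 -m jog '[[[1,0.03,0,-0.03,0],[1,0.06,0,-0.06,0],[1,0.09,0,-0.08,0],[1,0.12,0,-0.08,0],[1,0.15,0,-0.08,0]]]'
python3 - <<'E'
from h import *
a=robot.read_camera("top")[100:210,170:290,::-1];b=robot.read_camera("scene")[110:220,220:340,::-1]
r=lambda x:cv2.resize(x,(330,300),interpolation=cv2.INTER_CUBIC)
cv2.imwrite("pics/m2.png",np.hstack([r(a),r(b)]))
E
```

```text
time: 7.73
tool_pos: [0.5635, -0.038, 0.0565]
tool_rot: [3.142, -0.0, 2.568]
contact_force: [-0.8, 0.0, 0.3]
opening: 0.05
grip_force: 0.0
time: 8.15
tool_pos: [0.5622, -0.0378, 0.141]
tool_rot: [-3.14, -0.004, 2.568]
contact_force: [1.5, -0.5, 0.3]
opening: 0.0682
grip_force: 0.0
time: 8.57
tool_pos: [0.437, 0.0439, 0.2231]
tool_rot: [3.14, 0.003, 2.568]
contact_force: [0.0, 0.2, 0.2]
opening: 0.0913
grip_force: 0.0
```

View pics/m2.png

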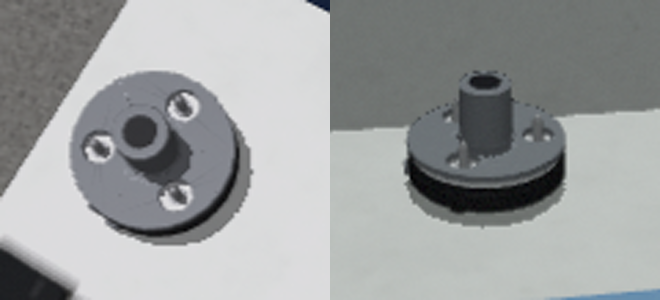

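All three pins stand clear inside their windows, at about (98,148), (182,106) and (178,194) in the left half of the view. The disc lies flat on the platter.

```bash
python3 -m jog '[[[1,0,0,0,0],[1,0,0,0,0]]]'; python3 -c "
from cell import robot
print(robot.hand_in())"
```

```text
time: 8.83
tool_pos: [0.4383, 0.0431, 0.2219]
tool_rot: [3.141, 0.001, 2.568]
contact_force: [-0.1, 0.2, -0.6]
opening: 0.0917
grip_force: 0.0
the job is handed in; nothing more can be done
None
```

The three-window reel half is on the turntable, core up and released, with all three pins through its windows and the disc flat on the platter as far as the last camera views show; the four-window one was not touched, and I handed the job in at about 9 s (no verdict was returned).

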